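# Close, clamp and date the keep-dry canister

## Robot

A 7-joint arm with a two-finger parallel gripper is mounted at the origin on a cart in front of the work surface, level with it; the furniture and walls round the work are solid. World frame = base frame: x ahead of the robot, y to its left, z up, the work surface at z = 0. Lengths are in m, angles in rad, forces in N, time in s.
With the tool pointing down it reaches from about 0.35 to 0.9 m from the base axis. Payload 8.1 kg.
Tool frame: the origin (TCP) lies midway between the tips of the shut fingers; the grasp point (between the pads) lies 19 mm behind it; z points along the fingers, y is the line along which they close (so a half turn about z gives the same grasp; the last joint's range is limited). The gripper opens to 92 mm and grips with 3 to 60 N. Pads are 19 mm wide; open, the fingers measure 130 mm over their backs; the gripper's body (75 mm by 190 mm) begins 47 mm behind the grasp point.
Start: joints at [1, 0.434, 0.025, 1.573, -0.012, 1.134, -0.075], TCP at [0.282, -0.558, 0.227] pointing down, gripper open.
Joint ranges: [-2.62, 2.62], [-0.44, 2.09], [-1.27, 1.32], [0.08, 2.57], [-1.32, 4.46], [0.12, 2], [-2.74, 2.74]. Speed limits (rad/s): [2.22, 2.22, 3.01, 3.01, 3.14, 3.14, 3.14].

## Interface

Orientations are given as a rotation vector (axis times angle).
In Python, from cell import readout, get_image, calibration, ticket gives the robot as it stands. The module is installed in compiled form; this text tells all that it offers.
- The arm moves only by the tool move_arm, never from a script. Its argument "series" is a list of rows, each a list of 6 numbers: the shift along the world's x, y, z as a fraction of full scale, then the turn, a rotation vector about the world's x, y, z as a fraction of full scale. A call has 1 to 5 rows; each row is the pose to reach, as a shift and turn from the pose commanded when the call began; what a row does not reach only later rows make up. Full scale, the value 1, is 0.75 m for a shift and 60 degrees for a turn. A row lasts 1/10 s, in which the tool goes at most 50 mm and 8.59 degrees, less where a joint would pass 70% of its speed; a pose out of reach is approached as far as the arm can. A call with a number of a shift or a turn outside -1 to 1 is refused whole. A call with a gripper value outside its range is refused whole. "claw" is the opening, from -1 (shut) to 1 (fully open), so that 0 is half open, set as the call begins (left out, the last holds). The fingers move at their own pace and stop on an object; "squeeze" is the grip in N (left out, the last holds). Time passes only in rows, so rows that repeat a pose let the fingers close. It gives the time, the measured TCP pose, the force, the opening and the grip force at its end, in the units of the state.
- readout.observe(): the state, without advancing time (a new reading comes with each control period).
- get_image(name): name is "scene" or "top" or "wrist"; returns (picture, depth): 384x512x3 uint8, red, green, blue; 384x512 float32, m along the optical axis (not along the pixel's ray), 0 where there is no reading.
- calibration(name): a dict with "fx", "fy", "cx", "cy" (pixels), "view" (4x4, takes a point from world to camera coordinates); the wrist camera has in their place "mount" (4x4, takes a point from camera to tool coordinates, whose origin is the TCP and whose axes are the flange's). Camera axes: x right, y down, z forward; pixel columns grow to the right and rows downward; lengths in m; the calibration is good to about 2 mm. A picture is of the moment at which its call begins: read the wrist's pose just before it. calibration takes no time and is no camera call.
- ticket.sign_off(): hands the job in; it is judged then, once.
The state is a dict: "clock": time; "joints": joint angles; "dq": joint speeds; "joint_efforts": joint torques, N m; "position": TCP position; "ee_rot": TCP orientation; "force": force on the tool from outside, world axes, zero at the start; "ft_torque": the same for the moment, N m; "width": opening from 0.0 (shut) to 1.0 (fully open); "gripper_force": force on a finger pad.
Only numpy, scipy, OpenCV 4.12 (cv2) and the standard library are available. Lean on these libraries where they do the work, as an engineer would, in place of code of your own. Each camera call takes 0.05 s, during which the arm holds its last target. There are 200 camera calls.

## Task

Close up the green canister: swing its lid down shut, then lift the wire bail by its orange sleeve and swing it up over the lid's front catch until it snaps over centre and clamps the lid. Then turn the black wheel on the lid so that its yellow pointer lines up with the red dot. Leave the coffee grinder, the brown mug and the small grey-lidded jar where they stand.

Things in the scene. Friction and masses are not known exactly. Their poses are not given: they have to be found in the camera images.
- can: Green round canister, fixed to the worktop, 108 mm across, rim 105 mm high. Origin: centre of its underside. Its x axis points from the clasp (-x side, its front) to the lid hinge (+x side); z up. Its front faces mostly to the robot's right. Shelf boards hang about 0.4 m up over the worktop beyond x of about 0.6 m and beyond y of about 0.35 m: keep the wrist clear of them.
- can_lid (a joint): Lid hinge: 0 = shut, grows as the lid opens (1.57 = upright), range 0 to 1.8. A stiff hinge: the lid stays where it is left; moving its free edge takes 1 to 3 N. The lid is a 6 mm steel flange 112 mm across with a 6 mm raised green dome 82 mm across in its middle; when shut the flange's top is 113 mm and the dome's top 119 mm above the worktop. The date wheel stands on the dome, on the lid's outer side.
- lid_hinge (a point): A point fixed on the canister, on the lid's hinge line (parallel to the canister's y axis): 62 mm to +x of the canister's axis, 107 mm high.
- lid_catch (a point): Moves with the lid: outer (upper) face of the lid's front catch, a flat steel tab 30 mm wide and 6 mm thick that sticks out of the lid's free edge; the point lies on the middle of the tab, 2 mm from its end, 128 mm from the hinge line.
- can_bail (a joint): The wire bail's angle: 0 = level, pointing straight out of the canister's front; grows as it swings up and over; 1.57 = upright, 2.06 = clamped (stop); range -0.3 to 2.06. Dead centre is upright: past it a spring strut snaps the bail home and holds it clamped on the catch, before it the strut pushes it back out to about 0. The swing needs up to about 6 N at the sleeve.
- bail_pivot (a point): A point fixed on the canister, on the bail's pivot line (parallel to the canister's y axis): 78 mm to -x of the canister's axis, 70 mm high.
- bail_grip (a point): Moves with the bail: centre of the orange sleeve on the bail's crossbar, 10 mm thick, 36 mm long (along the canister's y axis), 55 mm from the pivot line. The wire arms run at 24 mm either side of its middle. When clamped the sleeve lies on the catch, its centre 118.5 mm high and 52 mm to -x of the canister's axis.
- date_wheel (a joint): Angle of the black ribbed date wheel on the lid (rad), positive = anticlockwise seen from above with the lid shut; at the start the pointer stands 0.5 to 1.5 rad anticlockwise of the red dot, so it must be turned clockwise. The wheel is 54 mm across; it stays where it is left (0.05 N m of friction); range -2.6 to 2.6.
- wheel_top (a point): Centre of the date wheel's top face; with the lid shut it lies on the canister's axis 145 mm above the worktop, and the wheel's side is free from 121 to 145 mm.
- pointer_tip (a point): Tip of the yellow pointer at the foot of the date wheel's rim, 30 mm from the wheel's axis; turns with the wheel.
- red_dot (a point): Inner edge of the red dot printed on the white ring round the date wheel, 30 mm from the wheel's axis, at the same height as pointer_tip; with the lid shut it lies on the side away from the robot. It cannot be moved on the lid.
- grinder: Bystander, loose: black coffee grinder with a grey band, 81 mm across, 156 mm high; origin at the centre of its underside.
- mug_brown: Bystander, loose: brown mug, 89 x 125 x 98 mm; origin at the centre of its underside.
- jar_back1: Bystander, loose: low glass jar with a grey lid, 73 mm across, 90 mm high; origin at the centre of its underside.

How it is judged:
By the outcome, as a careful person would: the job done as asked, in the order asked, and still so for the second after the job is handed in, with the robot touching nothing.
It also fails if it takes over 58 s, if anything falls off the work surface, if the arm or the gripper's body presses on something with over 40 N, if the wrist force passes 120 N, or if a joint passes its speed limit or range.

## Working session

There is one attempt and no reset: what is moved stays moved. The work goes in short steps, Python scripts to look and compute and a tool call to move; the robot and the scene stay as the last step left them, time stands still between calls to the robot, and variables do not carry over. Pictures are saved under pics/ and viewed, at most 10 in all, crops included, and the job is handed in when it is done.

Besides the shell and the picture viewer there is one more tool, called after "Emit:" by a JSON object that holds its "api" and its "payload". move_arm: Moves the arm, as the interface text tells. Shift numbers are shares of 0.75 m and turn numbers shares of 60 degrees, none past 1 either way. Its arguments: {"type":"object","properties":{"series":{"type":"array"},"claw":{"type":"number"},"squeeze":{"type":"number"}},"required":["series"]}

```bash
mkdir -p pics; cat > h.py <<'E'
import numpy as np, cv2
from cell import readout, get_image, calibration, ticket
def grab(n):
    im,d=get_image(n); c=calibration(n); return im,d,c
def pts(d,c):
    v,u=np.mgrid[:d.shape[0],:d.shape[1]]
    P=np.stack([(u-c['cx'])/c['fx']*d,(v-c['cy'])/c['fy']*d,d],-1)
    T=np.linalg.inv(c['view'])
    return P@T[:3,:3].T+T[:3,3]
def save(n,im): cv2.imwrite('pics/'+n+'.png',im[...,::-1])
E
python3 - <<'E'
from h import *
ims=[]
for n in('scene','top'):
    im,d,c=grab(n); ims.append(im); np.savez(n+'0.npz',im=im,d=d,P=pts(d,c))
    print(n,c['fx'],np.linalg.inv(c['view'])[:3].round(3).tolist())
save('a',cv2.resize(np.hstack(ims),(800,300)))
s=readout.observe();print(s['clock'],s['position'],s['ee_rot'],s['width'])
E
```

```text
scene 431.34620640870975 [[-0.266, -0.386, 0.884, -0.806], [-0.964, 0.1, -0.246, 0.279], [0.007, -0.917, -0.398, 0.687]]
top 393.6268642120268 [[-0.028, -0.996, 0.087, 0.365], [-1.0, 0.027, -0.016, -0.048], [0.013, -0.087, -0.996, 1.193]]
0.1 [ 0.28157901 -0.55747478  0.22602892] [-3.05481090e+00 -7.27665013e-01  7.00195946e-04] 0.99915824303584
```

View pics/a.png

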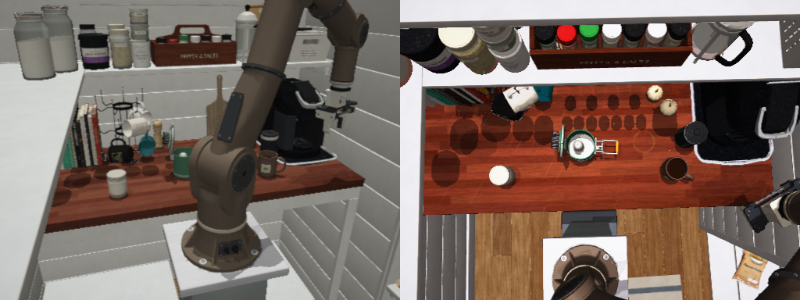

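The canister is near the centre of the top view, at about full-resolution px (230,188). Its lid stands up on the left and the bail with the orange sleeve is on the right, at about (275,188). The grinder is at about (370,172) and the mug at about (352,217).

```bash
python3 - <<'E'
from h import *
z=np.load('top0.npz'); im,P=z['im'],z['P']
save('b',cv2.resize(im[150:230,185:305],None,fx=6,fy=6,interpolation=cv2.INTER_CUBIC))
z2=np.load('scene0.npz'); im2=z2['im']; P2=z2['P']
sub=(P[...,0]>.3)&(P[...,0]<.75)&(abs(P[...,1])<.25)&(P[...,2]>.01)&(P[...,2]<.35)
h=cv2.cvtColor(im,cv2.COLOR_RGB2HSV)
def rep(n,m):
    print(n,m.sum())
    if m.sum(): print(P[m].mean(0).round(4),P[m].min(0).round(3),P[m].max(0).round(3),np.argwhere(m).mean(0))
rep('green',sub&(h[...,0]>60)&(h[...,0]<90)&(h[...,1]>80)&(h[...,2]>30))
rep('orange',sub&(h[...,0]>10)&(h[...,0]<25)&(h[...,1]>150)&(h[...,2]>170))
rep('tall',sub&(P[...,2]>.13)&(P[...,1]>-.1)&(P[...,1]<.15))
rep('rim',sub&(abs(P[...,2]-.105)<.004)&(P[...,1]>-.15)&(P[...,1]<.1))
ys,xs=np.mgrid[150:230:4,185:305:4]
np.set_printoptions(linewidth=250)
print((P[150:230:3,205:300:3,2]*1000).astype(int))
for v,u in((188,230),(188,275)):print(P[v,u])
E
```

```text
green 333
[0.5076 0.0163 0.0965] [ 0.44  -0.05   0.022] [0.545 0.068 0.231] [179.87087087 225.003003  ]
orange 34
[ 0.485  -0.1297  0.0756] [ 0.466 -0.136  0.069] [ 0.5   -0.126  0.08 ] [187.26470588 277.11764706]
tall 551
[0.5232 0.0815 0.1985] [0.443 0.048 0.131] [0.7  0.15 0.24] [169.47186933 197.25408348]
rim 146
[0.4968 0.0113 0.1042] [ 0.441 -0.05   0.101] [0.546 0.059 0.108] [183.30821918 227.05479452]
[[   0   -2    1   -2    0   -5    0   -2   -5   -1    0   -1    0   -5   -1   -1    2   -3    1   -6   -1   -2    0    0   -4    0    1   -2    0   -1    0    1]
 [  -2   -2   -2   -2   -1    0   -2   -5   -5    1    5    2    3    1   -2   -1    0    0   -1   -1   -4    0   -4   -1    0    1    2   -3   -1   -3   -2   -1]
 [  -2   -6    0   -2   -5   -4    0    1    0   -1   -2   -3   -1    4   -2   -4    2    0    2   -4   -4    0    0    0   -2    0   -2    1    0   -3    0   -1]
 [   2  184   -2   -1   -4    0   -1   -1    0   -1   -2   -3   -5   -2   -4    7    0   -3   -3    0   -5   -4    0    0    0    1    0   -1   -1   -6   -3    1]
 [   1  205    0    4   -2   -5    
[... 3087 characters left out ...]
2    0    0    0    1    1   -3   -2    0   -1   -3    0    0   -1   -2   -7    1   -2   -1   -1    1    0    2   -2   -1    2    0   -3]
 [  -1   -2   -3   -2    1    0   -3   -2   -2    3    0    0    0   -6    0    0   -1   -2    2   -3    0   -1    0   -8   -4   -3   -4   -3   -4    4    1   -1]
 [   0   -1    0   -4    0    0    2   -1   -1    0    0    0    0   -1    2    0   -3    3   -6    0    2    2   -4    2   -1    1    0   -1    0    1    2    3]
 [   0   -2    1   -2   -6   -2   -3    0    0    0   -2    0   -1   -2    1   -2    0   -2    0    4    0    1   -3   -3   -1   -1    1    0    0   -4   -1   -3]]
[0.48435199 0.00388909 0.09508543]
[ 0.49076225 -0.12856368  0.00203144]
```

View pics/b.png

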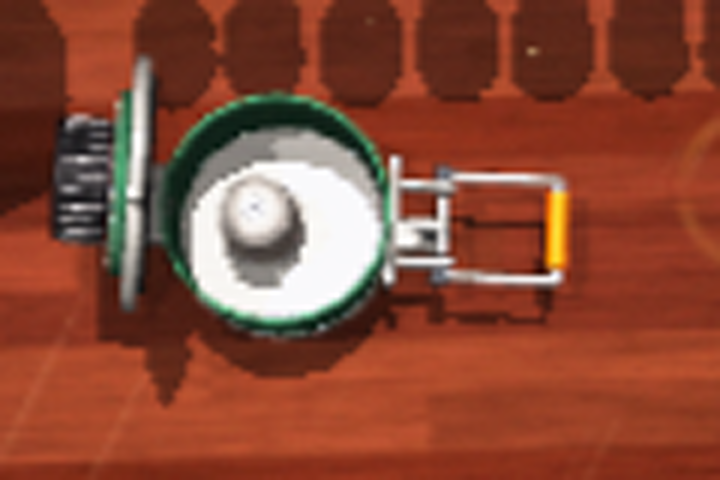

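The crop shows the lid upright on the left with its wheel facing away from the canister. The bail is level, with its sleeve at about crop px (558,230), which gives world (0.485,-0.130,0.075). The canister centre is at about (0.494,0.004).

Emit:
{"api": "move_arm", "payload": {"series": [[0, 0, 0.12, 0, 0, 0], [0.03, 0.05, 0.16, 0, 0, 0.1], [0.2, 0.33, 0.16, 0, 0, 0.4], [0.2, 0.33, 0.16, 0, 0, 0.5], [0.2, 0.33, 0.16, 0, 0, 0.5]], "claw": -1}}

```text
clock: 0.6
position: [0.3733, -0.4059, 0.335]
ee_rot: [2.759, 1.502, -0.0]
force: [0.9, -0.1, -0.1]
width: 0.615
gripper_force: 0.0
```

```bash
python3 - <<'E'
from h import *
z=np.load('top0.npz'); im,P=z['im'],z['P']; C=P.reshape(-1,3)
m=(abs(C[:,2]-.104)<.003)&(abs(C[:,0]-.494)<.07)&(abs(C[:,1]-.004)<.058)
q=C[m][:,:2]
for _ in range(4):
    A=np.c_[2*q,np.ones(len(q))]; s=np.linalg.lstsq(A,(q**2).sum(1),rcond=None)[0]; r=np.sqrt(s[2]+s[:2]@s[:2]); e=abs(np.hypot(*(q-s[:2]).T)-r); q=q[e<max(.003,np.percentile(e,80))]
print('rim',s[:2],r,len(q))
ax=s[:2]-np.array([.485,-.1297]); print('axis deg',np.degrees(np.arctan2(ax[1],ax[0])),np.hypot(*ax))
for n in('top','scene'):
    z=np.load(n+'0.npz'); C=z['P'].reshape(-1,3)
    for lo in np.arange(.12,.25,.015):
        k=(C[:,2]>lo)&(C[:,2]<lo+.015)&(abs(C[:,0]-.5)<.07)&(abs(C[:,1]-.08)<.06)
        if k.sum()>3: print(n,round(lo,3),k.sum(),np.percentile(C[k][:,1],[2,25,75,98]).round(3),np.percentile(C[k][:,0],[2,98]).round(3))
s=readout.observe();print(s['position'],s['ee_rot'],s['clock'])
E
```

```text
rim [0.49389375 0.00285893] 0.05227596378910611 125
axis deg 86.16161941062066 0.1328569443034312
top 0.165 29 [0.055 0.069 0.084 0.095] [0.444 0.536]
top 0.18 142 [0.054 0.07  0.084 0.093] [0.448 0.541]
top 0.195 191 [0.048 0.059 0.08  0.093] [0.454 0.543]
top 0.21 59 [0.048 0.05  0.056 0.061] [0.463 0.532]
top 0.225 33 [0.05  0.051 0.055 0.056] [0.484 0.513]
scene 0.12 12 [0.066 0.072 0.074 0.077] [0.461 0.503]
scene 0.135 24 [0.064 0.072 0.078 0.092] [0.449 0.489]
scene 0.15 53 [0.064 0.072 0.096 0.102] [0.444 0.512]
scene 0.165 73 [0.062 0.072 0.093 0.1  ] [0.442 0.524]
scene 0.18 81 [0.059 0.069 0.09  0.098] [0.445 0.502]
scene 0.195 72 [0.057 0.065 0.082 0.096] [0.451 0.527]
scene 0.21 30 [0.054 0.059 0.063 0.067] [0.461 0.518]
scene 0.225 15 [0.056 0.056 0.06  0.061] [0.479 0.508]
[ 0.37333464 -0.40592416  0.33501248] [ 2.75927951e+00  1.50165964e+00 -6.25986820e-05] 0.6
```

Emit:
{"api": "move_arm", "payload": {"series": [[0.168, 0.655, 0, 0, 0, 0.485], [0.168, 0.655, 0, 0, 0, 0.485], [0.168, 0.655, 0, 0, 0, 0.485], [0.168, 0.655, 0, 0, 0, 0.485], [0.168, 0.655, 0, 0, 0, 0.485]]}}

```text
clock: 1.1
position: [0.4347, -0.1635, 0.3347]
ee_rot: [2.297, 2.143, -0.0]
force: [0.8, -0.2, -0.1]
width: 0.181
gripper_force: 0.0
```

Emit:
{"api": "move_arm", "payload": {"series": [[0.085, 0.332, 0, 0, 0, 0], [0.085, 0.332, 0, 0, 0, 0], [0.085, 0.332, 0, 0, 0, 0], [0.085, 0.332, 0, 0, 0, 0], [0.085, 0.332, 0, 0, 0, 0]]}}

```text
clock: 1.6
position: [0.4969, 0.0785, 0.3347]
ee_rot: [2.3, 2.14, -0.0]
force: [0.7, -0.3, -0.4]
width: 0.004
gripper_force: 0.0
```

Emit:
{"api": "move_arm", "payload": {"series": [[0, 0, 0, 0, 0, 0], [0, 0, -0.06, 0, 0, 0], [0, 0, -0.12, 0, 0, 0], [0, 0, -0.16, 0, 0, 0], [0, 0, -0.16, 0, 0, 0]]}}

```text
clock: 2.1
position: [0.4942, 0.0756, 0.2111]
ee_rot: [-2.296, -2.138, 0.01]
force: [-0.5, 0.3, 1.1]
width: 0.005
gripper_force: 0.0
```

Emit:
{"api": "move_arm", "payload": {"series": [[0.003, -0.018, 0.001, 0, 0, 0], [0.003, -0.031, 0, 0, 0, 0], [0.003, -0.046, -0.002, 0, 0, 0], [0.003, -0.067, -0.007, 0, 0, 0], [0.002, -0.09, -0.015, 0, 0, 0]]}}

```text
clock: 2.6
position: [0.4994, 0.008, 0.2049]
ee_rot: [2.299, 2.139, 0.003]
force: [0.0, 1.1, -0.5]
width: 0.004
gripper_force: 0.5
```

```bash
python3 - <<'E'
from h import *
s=readout.observe();print(s['position'],s['force'])
a=grab('top')[0][140:240,180:310]; b=grab('scene')[0][150:280,180:349]
save('c',np.hstack([cv2.resize(a,(400,308)),cv2.resize(b,(400,308))]))
E
```

```text
[0.49937716 0.00803059 0.2049315 ] [ 0.03703011  1.09594683 -0.52434875]
```

View pics/c.png

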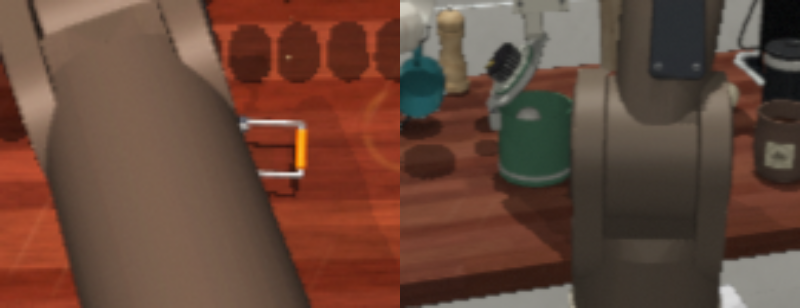

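The scene view shows the lid at roughly 55°, with the fingertip pushing on its outer free edge. It is closing as planned.

Emit:
{"api": "move_arm", "payload": {"series": [[-0.002, -0.019, -0.02, 0, 0, 0], [-0.003, -0.037, -0.035, 0, 0, 0], [-0.004, -0.053, -0.053, 0, 0, 0], [-0.006, -0.067, -0.075, 0, 0, 0], [-0.008, -0.076, -0.098, 0, 0, 0]]}}

```text
clock: 3.2
position: [0.4927, -0.0491, 0.1298]
ee_rot: [2.3, 2.138, 0.0]
force: [0.5, 0.5, 1.0]
width: 0.004
gripper_force: 0.2
```

Emit:
{"api": "move_arm", "payload": {"series": [[0, -0.004, -0.012, 0, 0, 0], [0, -0.006, -0.022, 0, 0, 0], [0, -0.006, -0.028, 0, 0, 0], [0, -0.006, -0.028, 0, 0, 0]]}}

```text
clock: 3.6
position: [0.4928, -0.0527, 0.1122]
ee_rot: [2.298, 2.139, -0.002]
force: [-15.0, -3.2, 41.7]
width: 0.003
gripper_force: 20.6
```

Emit:
{"api": "move_arm", "payload": {"series": [[0, 0, 0.06, 0, 0, 0], [0, -0.03, 0.12, 0, 0, 0.14], [-0.01, -0.103, 0.13, 0, 0, 0.28], [-0.01, -0.103, 0.13, 0, 0, 0.42], [-0.01, -0.103, 0.13, 0, 0, 0.56]], "claw": -0.26}}

```text
clock: 4.1
position: [0.4851, -0.1322, 0.2076]
ee_rot: [1.59, 2.707, -0.001]
force: [-0.3, 0.7, 0.3]
width: 0.355
gripper_force: 0.0
```

Emit:
{"api": "move_arm", "payload": {"series": [[0, 0, 0, 0, 0, 0.14], [0, 0, 0, 0, 0, 0.28], [0, 0, 0, 0, 0, 0.42], [0, 0, 0, 0, 0, 0.56], [0, 0, 0, 0, 0, 0.9]]}}

```text
clock: 4.6
position: [0.4854, -0.1292, 0.2071]
ee_rot: [0.503, 3.1, -0.0]
force: [-0.1, -0.1, 0.1]
width: 0.368
gripper_force: 0.0
```

```bash
cat >> h.py <<'E'
from scipy.spatial.transform import Rotation as Ro
def wrist():
    s=readout.observe(); im,d=get_image('wrist'); c=calibration('wrist')
    T=np.eye(4); T[:3,:3]=Ro.from_rotvec(s['ee_rot']).as_matrix(); T[:3,3]=s['position']
    c['view']=np.linalg.inv(T@c['mount']); return s,im,d,c,pts(d,c)
E
python3 - <<'E'
from h import *
s,im,d,c,P=wrist()
print(s['position'],s['ee_rot'],s['joints'],s['width'],c['mount'])
h=cv2.cvtColor(im,cv2.COLOR_RGB2HSV)
m=(h[...,0]>10)&(h[...,0]<25)&(h[...,1]>150)&(h[...,2]>150)&(P[...,2]>.03)&(P[...,2]<.15)
print(m.sum(),np.argwhere(m).mean(0),np.percentile(P[m],[2,50,98],axis=0))
save('d',im)
E
```

```text
[ 0.48537255 -0.1292299   0.20705313] [ 5.02840014e-01  3.10012160e+00 -1.48987628e-04] [ 0.75316033  0.3573666  -0.76897439  1.84776139  0.28474219  1.04865938
  1.12121922] 0.3678022890683585 [[ 1.03140230e-03 -9.57377873e-01 -2.88836537e-01  7.77963761e-02]
 [ 9.99998003e-01  1.48180901e-03 -1.34072689e-03  9.33503909e-04]
 [ 1.71158284e-03 -2.88834577e-01  9.57377489e-01 -1.58354816e-01]
 [ 0.00000000e+00  0.00000000e+00  0.00000000e+00  1.00000000e+00]]
325 [184.68615385 254.19384615] [[ 0.46714441 -0.13365754  0.07332594]
 [ 0.48447745 -0.12814759  0.07698764]
 [ 0.50073675 -0.12370408  0.07872012]]
```

View pics/d.png

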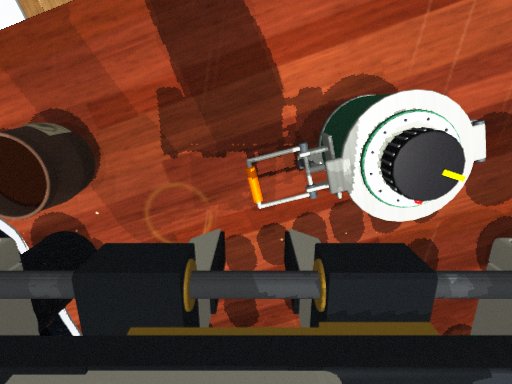

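The wrist view shows the lid shut, with the pointer at about (453,175) and the red dot at about (418,201). The sleeve is at (254,185), which gives (0.484,-0.128,0.074).

Emit:
{"api": "move_arm", "payload": {"series": [[-0.001, 0.002, -0.03, 0.1, 0, 0.14], [-0.001, 0.002, -0.07, 0.167, 0, 0.243], [-0.001, 0.002, -0.12, 0.167, 0, 0.243], [-0.001, 0.002, -0.155, 0.167, 0, 0.243], [-0.001, 0.002, -0.186, 0.167, 0, 0.243]]}}

```text
clock: 5.15
position: [0.4841, -0.1282, 0.0656]
ee_rot: [-0.119, -3.098, -0.268]
force: [-0.0, 0.4, -0.5]
width: 0.369
gripper_force: 0.0
```

Emit:
{"api": "move_arm", "payload": {"series": [[0, 0, 0, 0, 0, 0], [0, 0, 0, 0, 0, 0], [0, 0, 0, 0, 0, 0], [0, 0, 0, 0, 0, 0]], "claw": -1, "squeeze": 25}}

```text
clock: 5.55
position: [0.4852, -0.1285, 0.0684]
ee_rot: [-0.114, -3.102, -0.266]
force: [0.7, 0.9, -0.0]
width: 0.1
gripper_force: 25.0
```

Emit:
{"api": "move_arm", "payload": {"series": [[0, 0.002, 0.012, 0, 0, 0], [0, 0.006, 0.023, 0, 0, 0], [0.001, 0.013, 0.035, 0, 0, 0], [0.001, 0.022, 0.047, 0, 0, 0], [0.002, 0.04, 0.06, 0, 0, 0]]}}

```text
clock: 6.05
position: [0.4872, -0.1061, 0.1137]
ee_rot: [-0.124, -3.104, -0.253]
force: [-1.3, -24.2, 15.6]
width: 0.098
gripper_force: 25.0
```

```bash
python3 - <<'E'
from h import *
s,im,d,c,P=wrist()
print(s['position'],s['force'],s['width'],s['gripper_force'])
h=cv2.cvtColor(im,cv2.COLOR_RGB2HSV)
m=(h[...,0]>10)&(h[...,0]<25)&(h[...,1]>150)&(h[...,2]>150)&(P[...,2]>.03)&(P[...,2]<.15)
print(m.sum(),np.argwhere(m).mean(0),np.percentile(P[m],[2,50,98],axis=0))
E
```

```text
[ 0.48715481 -0.10608029  0.11373094] [ -1.25894609 -24.23116475  15.60631652] 0.09776849524972486 25.01771941781044
912 [241.3377193  253.96820175] [[ 0.46808151 -0.11051865  0.11478422]
 [ 0.48190661 -0.1062011   0.11896821]
 [ 0.49966407 -0.10077272  0.12056333]]
```

Emit:
{"api": "move_arm", "payload": {"series": [[0, 0, 0.007, 0, 0, 0], [0.001, 0.014, 0.012, 0, 0, 0]]}}

```text
clock: 6.3
position: [0.4883, -0.0908, 0.1225]
ee_rot: [-0.119, -3.104, -0.262]
force: [1.1, -10.7, 8.9]
width: 0.096
gripper_force: 25.0
```

Emit:
{"api": "move_arm", "payload": {"series": [[0, 0.014, 0.003, 0, 0, 0], [0.001, 0.025, 0.003, 0, 0, 0], [0.002, 0.033, 0.002, 0, 0, 0]]}}

```text
clock: 6.6
position: [0.4907, -0.0617, 0.1256]
ee_rot: [-0.113, -3.106, -0.268]
force: [1.5, 2.4, 10.5]
width: 0.078
gripper_force: 25.1
```

Emit:
{"api": "move_arm", "payload": {"series": [[0, 0, 0, 0, 0, 0], [0, 0, 0.01, 0, 0, 0], [0, -0.003, 0.03, 0, 0, 0], [0, -0.01, 0.08, 0, 0, 0], [0, -0.02, 0.14, 0, 0, 0]], "claw": -0.6}}

```text
clock: 7.1
position: [0.4862, -0.0779, 0.2284]
ee_rot: [-0.113, -3.096, -0.268]
force: [0.9, -0.6, -0.2]
width: 0.2
gripper_force: 0.0
```

Emit:
{"api": "move_arm", "payload": {"series": [[0, -0.04, 0.05, -0.08, 0, -0.14], [0, -0.04, 0.05, -0.167, 0, -0.28], [0, -0.04, 0.05, -0.167, 0, -0.3], [0, -0.04, 0.05, -0.167, 0, -0.3]]}}

```text
clock: 7.5
position: [0.4874, -0.107, 0.2663]
ee_rot: [0.603, 3.077, -0.002]
force: [0.0, 0.1, 0.0]
width: 0.2
gripper_force: 0.0
```

```bash
python3 - <<'E'
from h import *
s,im,d,c,P=wrist()
print(s['position'],s['ee_rot'],s['joints'])
np.savez('w.npz',im=im,P=P)
h=cv2.cvtColor(im,cv2.COLOR_RGB2HSV)
reg=(abs(P[...,0]-.494)<.08)&(abs(P[...,1]-.003)<.09)&(P[...,2]>.06)
def rep(n,m):
    m=m&reg; print(n,m.sum())
    if m.sum():print(np.argwhere(m).mean(0),np.percentile(P[m],[2,50,98],axis=0).round(4).tolist())
S=h[...,1]>150
rep('orange',S&(h[...,0]>10)&(h[...,0]<23)&(h[...,2]>150))
rep('yellow',S&(h[...,0]>=24)&(h[...,0]<36)&(h[...,2]>120))
rep('red',S&((h[...,0]<5)|(h[...,0]>174))&(h[...,2]>130))
save('e',im)
E
```

```text
[ 0.48742865 -0.10699539  0.26625394] [ 6.02658294e-01  3.07708652e+00 -1.79996781e-03] [ 0.74740734  0.29292664 -0.79851162  1.77093843  0.22953407  1.16714948
  1.06432878]
orange 418
[194.60526316 300.22966507] [[0.4148, -0.0865, 0.1192], [0.4802, -0.0505, 0.1234], [0.5027, -0.0433, 0.4241]]
yellow 138
[165.1884058  364.50724638] [[0.4645, -0.0785, 0.1215], [0.5052, 0.0162, 0.1456], [0.5115, 0.0261, 0.3527]]
red 17
[179.94117647 367.64705882] [[0.5189, -0.0058, 0.1197], [0.5301, 0.0012, 0.1207], [0.5316, 0.0048, 0.1459]]
```

View pics/e.png

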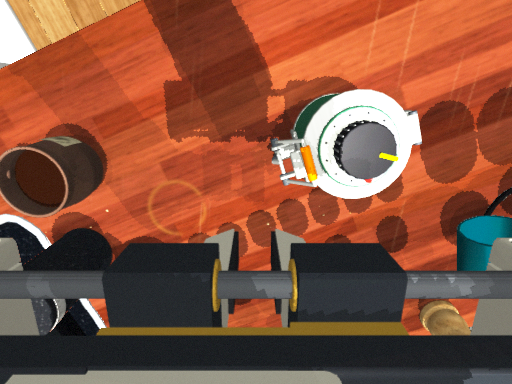

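The sleeve lies clamped on the catch at px (308,163), with its top at z=0.123. The yellow pointer is at (389,157) and the red dot at (368,180).

```bash
cat > ang.py <<'E'
from h import *
def ang(im,P,c):
    h=cv2.cvtColor(im,cv2.COLOR_RGB2HSV); S=h[...,1]>150
    reg=(np.hypot(P[...,0]-.494,P[...,1]-.003)<.05)&(P[...,2]>.1)&(P[...,2]<.16)
    T=np.linalg.inv(c['view'])
    def ray(m,z):
        v,u=np.nonzero(m); D=np.stack([(u-c['cx'])/c['fx'],(v-c['cy'])/c['fy'],np.ones(len(u))],-1)@T[:3,:3].T
        return (T[:3,3]+D*((z-T[2,3])/D[:,2])[:,None])[:,:2]
    top=reg&(P[...,2]>.138)
    cs=cv2.minEnclosingCircle(ray(top,.145).astype(np.float32)); 
    y=reg&S&(h[...,0]>=23)&(h[...,0]<36)&(h[...,2]>110)
    r=reg&S&((h[...,0]<6)|(h[...,0]>172))&(h[...,2]>110)
    print('wheel',cs,top.sum())
    C=np.array([.494,.003])
    yt=ray(y&(P[...,2]>.138),.145); yl=ray(y&(P[...,2]<.132),.123); rr=ray(r,.1195)
    for ctr in (C,np.array(cs[0])):
        for n,q in(('ytop',yt),('ylow',yl),('red',rr)):
            if len(q):
                w=q-ctr; print(n,len(q),q.mean(0).round(4),'ang',np.degrees(np.arctan2(*w.mean(0)[::-1])).round(1),'r',np.hypot(*w.T).min().round(4),np.hypot(*w.T).max().round(4))
    if len(yt):
        e=np.linalg.svd(yt-yt.mean(0))[2][0]; print('stripe dir',np.degrees(np.arctan2(e[1],e[0]))%180)
E
python3 - <<'E'
from ang import *
s,im,d,c,P=wrist(); ang(im,P,c)
save('f',cv2.resize(im[80:210,260:430],(680,520),interpolation=cv2.INTER_CUBIC))
E
```

```text
wheel ((0.4949740767478943, 0.0036927424371242523), 0.02934873476624489) 2768
ytop 94 [0.506  0.0195] ang 53.9 r 0.0121 0.0293
ylow 2 [ 0.5033 -0.0457] ang -79.2 r 0.0494 0.0499
red 16 [0.5306 0.0028] ang -0.3 r 0.0343 0.0388
ytop 94 [0.506  0.0195] ang 55.1 r 0.011 0.0282
ylow 2 [ 0.5033 -0.0457] ang -80.4 r 0.0499 0.0504
red 16 [0.5306 0.0028] ang -1.4 r 0.0333 0.0379
stripe dir 54.363820228627944
```

View pics/f.png

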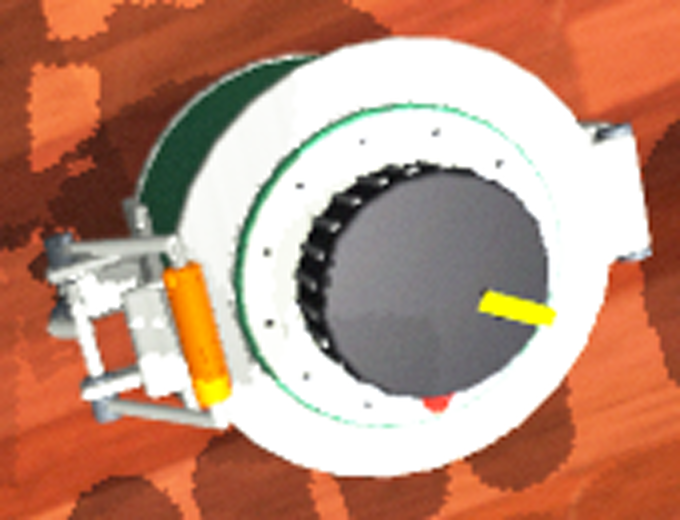

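The crop shows the pointer stripe at world angle 54.4°. The red dot is partly hidden at about -1°, so the wheel needs roughly 55° clockwise.

Emit:
{"api": "move_arm", "payload": {"series": [[0.003, 0.06, 0, 0, 0, -0.14], [0.007, 0.12, 0, 0, 0, -0.28], [0.009, 0.147, 0, 0, 0, -0.42], [0.009, 0.147, -0.06, 0, 0, -0.463], [0.009, 0.147, -0.11, 0, 0, -0.463]], "claw": 0.6}}

```text
clock: 8.1
position: [0.4949, 0.0029, 0.1816]
ee_rot: [1.325, 2.843, -0.0]
force: [0.8, -2.0, -0.6]
width: 0.579
gripper_force: 0.0
```

Emit:
{"api": "move_arm", "payload": {"series": [[0, 0, -0.03, 0, 0, 0], [0, 0, -0.05, 0, 0, 0], [0, 0, -0.05, 0, 0, 0], [0, 0, -0.05, 0, 0, 0]]}}

```text
clock: 8.5
position: [0.4946, 0.0022, 0.1451]
ee_rot: [1.326, 2.844, -0.001]
force: [0.4, 0.9, 0.7]
width: 0.801
gripper_force: 0.0
```

Emit:
{"api": "move_arm", "payload": {"series": [[0, 0.001, -0.012, 0, 0, 0], [0, 0.001, -0.024, 0, 0, 0], [0, 0.001, -0.024, 0, 0, 0]]}}

```text
clock: 8.8
position: [0.4941, 0.003, 0.1261]
ee_rot: [1.325, 2.844, -0.003]
force: [-0.3, 0.0, -0.3]
width: 0.799
gripper_force: 0.0
```

Emit:
{"api": "move_arm", "payload": {"series": [[0, 0, 0, 0, 0, 0], [0, 0, 0, 0, 0, 0], [0, 0, 0, 0, 0, 0], [0, 0, 0, 0, 0, 0]], "claw": -1, "squeeze": 20}}

```text
clock: 9.2
position: [0.4947, 0.0031, 0.1273]
ee_rot: [1.325, 2.843, -0.002]
force: [-0.8, -0.2, 2.2]
width: 0.582
gripper_force: 20.0
```

Emit:
{"api": "move_arm", "payload": {"series": [[0, 0, 0, 0, 0, -0.1], [0, 0, 0, 0, 0, -0.2], [0, 0, 0, 0, 0, -0.3], [0, 0, 0, 0, 0, -0.4], [0, 0, 0, 0, 0, -0.5]]}}

```text
clock: 9.7
position: [0.4945, 0.003, 0.1273]
ee_rot: [2.021, 2.399, -0.004]
force: [-1.8, -1.5, 2.4]
width: 0.581
gripper_force: 20.0
```

Emit:
{"api": "move_arm", "payload": {"series": [[0, 0, 0, 0, 0, -0.1], [0, 0, 0, 0, 0, -0.2], [0, 0, 0, 0, 0, -0.3], [0, 0, 0, 0, 0, -0.41], [0, 0, 0, 0, 0, -0.41]]}}

```text
clock: 10.2
position: [0.4943, 0.003, 0.1273]
ee_rot: [2.484, 1.916, -0.006]
force: [-2.2, -1.7, 4.9]
width: 0.579
gripper_force: 20.0
```

Emit:
{"api": "move_arm", "payload": {"series": [[0, 0, 0, 0, 0, 0], [0, 0, 0, 0, 0, 0], [0, 0, 0, 0, 0, 0]], "claw": 0.6}}

```text
clock: 10.5
position: [0.4949, 0.0034, 0.127]
ee_rot: [2.481, 1.921, -0.004]
force: [-0.3, -0.1, -0.1]
width: 0.779
gripper_force: 0.0
```

Emit:
{"api": "move_arm", "payload": {"series": [[0, 0, 0.03, 0, 0, 0], [0, 0, 0.09, 0, 0, 0], [0.05, 0, 0.14, 0, 0, 0], [0.08, 0, 0.14, 0, 0, 0], [0.08, 0, 0.14, 0, 0, 0]]}}

```text
clock: 11.0
position: [0.5581, 0.0032, 0.2332]
ee_rot: [2.481, 1.918, 0.001]
force: [0.2, -0.4, -1.0]
width: 0.802
gripper_force: 0.0
```

```bash
python3 - <<'E'
from ang import *
s,im,d,c,P=wrist(); ang(im,P,c); print(s['position'],s['ee_rot'],s['joints'],np.linalg.inv(c['view'])[:3,3])
save('g',im)
E
```

```text
wheel ((0.4971131682395935, 0.004226149059832096), 0.028381558135151863) 2654
ytop 123 [0.5154 0.0033] ang 0.8 r 0.0111 0.0315
ylow 62 [ 0.4976 -0.0369] ang -84.9 r 0.0265 0.0511
red 47 [0.5287 0.0031] ang 0.1 r 0.0312 0.0381
ytop 123 [0.5154 0.0033] ang -2.9 r 0.0081 0.0283
ylow 62 [ 0.4976 -0.0369] ang -89.3 r 0.0234 0.0525
red 47 [0.5287 0.0031] ang -2.1 r 0.0281 0.035
stripe dir 2.678652787962335
[0.55808185 0.0031923  0.23317728] [2.48058637e+00 1.91796206e+00 1.12440797e-03] [ 0.24032195  0.36178818 -0.46128676  1.7038193   0.1820774   1.11428651
 -0.52971951] [0.57768453 0.08027532 0.39128881]
```

View pics/g.png

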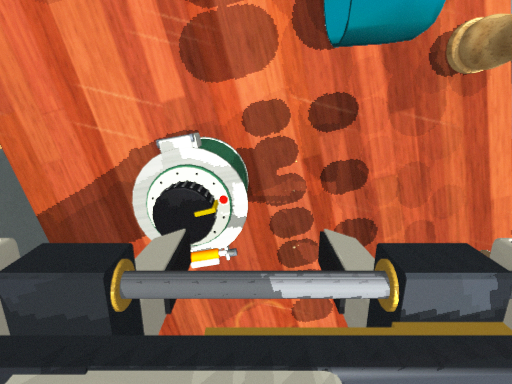

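The red dot is fully visible at (223,199), with the yellow pointer next to it from (195,215) to (218,205). I'll zoom in for the fine alignment.

```bash
python3 - <<'E'
from ang import *
s,im,d,c,P=wrist()
save('i',cv2.resize(im[160:250,140:250],(770,630)[0:1]+(600,),interpolation=cv2.INTER_CUBIC))
h=cv2.cvtColor(im,cv2.COLOR_RGB2HSV); S=h[...,1]>130
T=np.linalg.inv(c['view'])
def ray(v,u,z):
    D=T[:3,:3]@np.array([(u-c['cx'])/c['fx'],(v-c['cy'])/c['fy'],1]); return (T[:3,3]+D*(z-T[2,3])/D[2])[:2]
# ring fit (white flange centre) by outer black wheel: list yellow/red pixels
v,u=np.nonzero(S&(h[...,0]>=22)&(h[...,0]<36)&(h[...,2]>100)); k=(v>190)&(v<225)&(u>185)&(u<235)
for a,b in zip(v[k],u[k]):
    if b>211: print(a,b,P[a,b].round(4))
m=S&((h[...,0]<6)|(h[...,0]>172))&(h[...,2]>110); m[:,:215]=0; m[:190]=0; m[210:]=0; m[:,235:]=0
# bright saturated red only
m&=h[...,1]>200
n,L,st,ce=cv2.connectedComponentsWithStats(m.astype(np.uint8)); print(st,ce)
for q in ce[1:]: print('red',ray(q[1],q[0],.119))
E
```

```text
200 217 [0.5216 0.0055 0.125 ]
200 218 [0.5225 0.0052 0.1245]
200 219 [0.5234 0.005  0.1248]
201 217 [0.5217 0.0051 0.1266]
201 218 [0.5229 0.0052 0.1279]
201 219 [0.5236 0.0048 0.1274]
202 217 [0.5221 0.0051 0.1299]
202 218 [0.5233 0.0054 0.1316]
202 219 [0.524  0.0049 0.1307]
202 220 [0.524  0.0033 0.1261]
203 216 [0.5219 0.0057 0.1344]
203 217 [0.5224 0.005  0.1327]
203 218 [0.5235 0.0051 0.1338]
203 219 [0.5238 0.004  0.1309]
203 220 [0.5239 0.0026 0.127 ]
204 216 [0.522  0.0053 0.1359]
204 217 [0.523  0.0053 0.1369]
204 218 [0.524  0.0053 0.1374]
204 219 [0.5241 0.0039 0.1335]
204 220 [0.524  0.0023 0.1289]
205 216 [0.5224 0.0054 0.1393]
205 217 [0.523  0.0048 0.1382]
205 218 [0.524  0.0047 0.1386]
205 219 [0.5243 0.0037 0.136 ]
206 215 [0.5219 0.0056 0.1421]
206 216 [0.5228 0.0054 0.1421]
206 217 [0.5237 0.0053 0.1427]
206 218 [0.5239 0.0041 0.1395]
206 219 [0.5239 0.0026 0.1352]
207 214 [0.5213 0.0056 0.1442]
207 215 [0.522  0.0051 0.1434]
207 216 [0.523  0.0052 0.1444]
207 217 [0.5239 0.0051 0.1447]
207 218 [0.5239 0.0037 0.1409]
207 219 [0.524  0.0023 0.1371]
208 212 [0.5197
[... 567 characters left out ...]
.1466]
210 217 [0.5234 0.0029 0.1461]
210 218 [0.524  0.0023 0.1448]
211 212 [0.519  0.003  0.1458]
211 213 [0.52   0.0031 0.1468]
211 214 [0.5208 0.0028 0.1465]
211 215 [0.5216 0.0026 0.1467]
211 216 [0.5223 0.0022 0.1459]
211 217 [0.523  0.0018 0.1453]
211 218 [0.5239 0.0017 0.1457]
212 212 [0.5189 0.0024 0.1467]
212 213 [0.5198 0.0023 0.1471]
212 214 [0.5205 0.0019 0.1464]
212 215 [0.5212 0.0015 0.1459]
212 216 [0.522  0.0013 0.1458]
212 217 [ 0.5214 -0.001   0.1394]
213 212 [0.5184 0.0012 0.1456]
213 213 [0.5191 0.0008 0.1451]
[[     0      0    512    384 196565]
 [   222    196      8      7     43]] [[255.50652456 191.49838476]
 [225.6744186  198.88372093]]
red [0.5286161  0.00284765]
```

View pics/i.png

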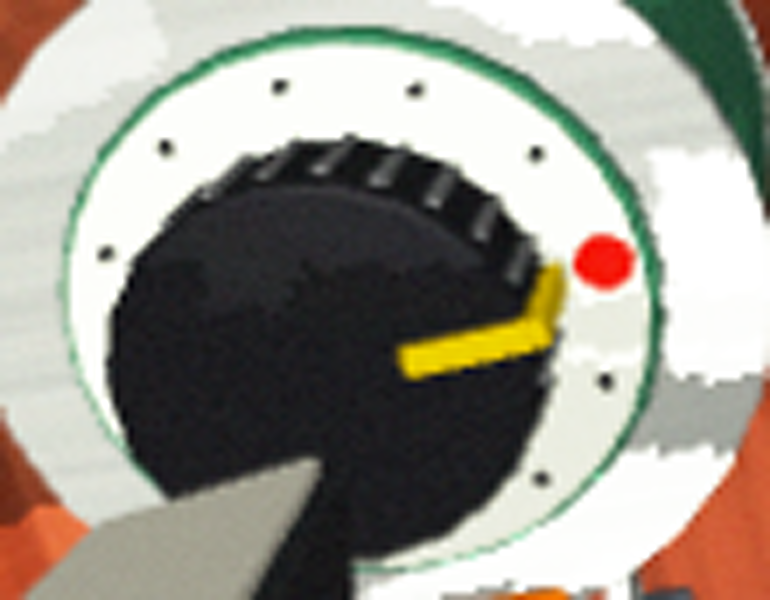

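The zoom shows the pointer's foot at crop px (556,266). It sits on the line from the ring centre (362,300) to the red dot (605,262), so the pointer is aligned to within about 1 to 2°. The bail is clamped and the gripper is clear, so I'll hand in.

```bash
python3 -c "
from cell import ticket; print(ticket.sign_off())"
```

```text
the job is handed in; nothing more can be done
None
```

The job is handed in: the lid is shut, the bail is clamped over the catch and the wheel pointer is on the red dot to within about 1–2°; pressing the lid home peaked at about 42 N through the closed fingertips, and the grinder, mug and jar were not touched.

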